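Slide the pin dish back to its pad

TASK

Push the large round white dish of pins across the cutting mat until it sits wholly on the empty round cork pad. Keep it flat on the table all the way, never lifting or tipping it, so that no pins spill, and leave the small button dish and the thread spool where they stand.

Things in the scene. Friction and masses are not known exactly. Their poses are not given: they have to be found in the camera images.
- pin_dish: The dish to push: a round white plastic dish full of steel pins, the larger of two such dishes, 110 mm in diameter, 32 mm high with upright sides, about 0.2 to 0.4 kg, too wide to grasp across. Loose; slides flat on the table and stops when the pushing stops. Origin: centre of its underside, at table height; z up.
- round_pad_center (a point): Centre, at table height, of the empty round cork pad, 150 mm in diameter: the target. It is paper-thin, fixed and flush with the green cutting mat, so a dish slides onto it without a step. (The other cork pad, a 120 mm square holding the button dish, is not the target.) Either pad may be the one on the left.
- button_dish: Bystander, leave alone: a smaller round white dish with buttons in it, 70 mm in diameter, 28 mm high, loose, standing on the square cork pad, so the pin dish lies between it and the round pad. Origin: centre of its underside.
- spool: Bystander, leave alone: an upright wooden spool with purple thread, 48 mm in diameter, 50 mm high, loose, beyond the dishes as seen from the robot. Origin: centre of its underside.
There are look-alikes about, which are no part of the job. What is shaped like the pin_dish but black, orange or red is not meant.

How it is judged:
By the outcome, as a careful person would: the job done as asked, in the order asked, and still so for the second after the job is handed in, with the robot touching nothing.
It also fails if it takes over 35 s, if anything falls off the work surface, if the arm or the gripper's body presses on something with over 40 N, if the wrist force passes 120 N, or if a joint passes its speed limit or range.

ROBOT

A 6-joint arm with a two-finger parallel gripper is mounted at the origin on the work surface. World frame = base frame: x ahead of the robot, y to its left, z up, the work surface at z = 0. Lengths are in mm, angles in rad, forces in N, time in s.
With the tool pointing down it reaches from about 275 to 1000 mm from the base axis. Payload 8.4 kg.
Tool frame: the origin (TCP) lies midway between the tips of the shut fingers; the grasp point (between the pads) lies 19 mm behind it; z points along the fingers, y is the line along which they close (so a half turn about z gives the same grasp; the last joint's range is limited). The gripper opens to 85 mm and grips with 20 to 120 N. Pads are 22 mm wide; open, the fingers measure 114 mm over their backs; the gripper's body (76 mm by 85 mm) begins 54 mm behind the grasp point. The pads swing forward as they close: fully open they stand 13 mm farther back than shut.
Start: joints at [1.113, 0.353, 1.633, -0, 1.155, -0.002], TCP at [275.112, 561.196, 231.281] pointing down, gripper open.
Joint ranges: [-2.63, 2.63], [-0.92, 2.1], [0.06, 2.66], [-1.3, 4.44], [0, 2.69], [-3.02, 3.02]. Speed limits (rad/s): [2.22, 2.22, 2.79, 3.14, 3.14, 3.14].

INTERFACE

Orientations are given as [roll, pitch, yaw] about the fixed x, y, z axes, in that order (R = Rz(yaw) Ry(pitch) Rx(roll)).
In Python, from rig import telemetry, optics, r gives the robot as it stands.
- The arm moves only by the tool play_rows, never from a script. Its arguments are lists of equal length, an entry for each row: "dp": the shift along the tool's x, y, z in units of 40 mm (1.0 is 40 mm), a list of three; "rot": the turn, a rotation vector about the tool's x, y, z in units of 6 degrees (1.0 is 6 degrees), a list of three. In form: {"dp": [[tx, ty, tz], ...], "rot": [[ax, ay, az], ...]}. A call has 1 to 5 rows; each row is the pose to reach, as a shift and turn from the pose commanded when the call began, along the tool's axes at that moment; what a row does not reach only later rows make up. A row lasts 1/12 s, in which the tool goes at most 41.7 mm and 7.16 degrees, less where a joint would pass 70% of its speed; a pose out of reach is approached as far as the arm can. A call with a gripper value outside its range is refused whole. "fingers" is the opening, from 0 (shut) to 1 (fully open), set as the call begins (left out, the last holds). The fingers move at their own pace and stop on an object; "grip_force" is the grip in N (left out, the last holds). Time passes only in rows, so rows that repeat a pose let the fingers close. It gives the time, the measured TCP pose, the force, the opening and the grip force at its end, in the units of the state.
- telemetry.sense(): the state, without advancing time (a new reading comes with each control period).
- optics.grab_frame(name): name is "scene" or "top"; returns a dict with "color" (384x512x3 uint8, red, green, blue), "mtx" (3x3 intrinsics, pixels), "D" ([k1, k2, p1, p2, k3] as OpenCV has them; the pictures are not rectified), "R" (3x3) and "t" (3): a world point X has camera coordinates R X + t. Camera axes: x right, y down, z forward; pixel columns grow to the right and rows downward; lengths in mm; the calibration is good to about 2 mm. A picture is of the moment at which its call begins. There is no depth.
- r.sign_off(): hands the job in; it is judged then, once.
The state is a dict: "clock": time; "qpos": joint angles; "qvel": joint speeds; "joint_efforts": joint torques, N m; "eef_pos": TCP position; "tcp_rot": TCP orientation; "contact_force": force on the tool from outside, world axes, zero at the start; "wrist_torque": the same for the moment, N m; "opening": opening from 0.0 (shut) to 1.0 (fully open); "grasp_force": force on a finger pad.
Only numpy, scipy, OpenCV 4.12 (cv2) and the standard library are available. Lean on these libraries where they do the work, as an engineer would, in place of code of your own. Each camera call takes 0.05 s, during which the arm holds its last target. There are 200 camera calls.

## Working session

There is one attempt and no reset: what is moved stays moved. The work goes in short steps, Python scripts to look and compute and a tool call to move; the robot and the scene stay as the last step left them, time stands still between calls to the robot, and variables do not carry over. Pictures are saved under pics/ and viewed, at most 10 in all, crops included, and the job is handed in when it is done.

Besides the shell and the picture viewer there is one more tool, called after ">>>" by a JSON object that holds its "method" and its "body", one argument or row to a line. play_rows: Moves the arm, as the interface text tells. Its arguments: {"type":"object","properties":{"dp":{"type":"array"},"rot":{"type":"array"},"fingers":{"type":"number"},"grip_force":{"type":"number"}},"required":["dp","rot"]}

```bash
mkdir -p pics; cat > h.py <<'E'
import numpy as np, cv2
from rig import telemetry, optics, r
def shot(n,f):
    d=optics.grab_frame(n); cv2.imwrite(f'pics/{f}.png',cv2.cvtColor(d['color'],cv2.COLOR_RGB2BGR)); return d
def ray(d,uv,z):
    p=cv2.undistortPoints(np.array([[uv]],float),np.array(d['mtx']),np.array(d['D'])).ravel()
    R=np.array(d['R']);t=np.array(d['t']).ravel(); c=-R.T@t; v=R.T@np.array([*p,1]); return (c+v*(z-c[2])/v[2])
def proj(d,X):
    return cv2.projectPoints(np.array(X,float).reshape(-1,3),cv2.Rodrigues(np.array(d['R']))[0],np.array(d['t'],float),np.array(d['mtx']),np.array(d['D']))[0].reshape(-1,2)
E
python3 - <<'E'
from h import *
import pickle
a=shot('top','top0');b=shot('scene','scene0');pickle.dump((a,b),open('c.pkl','wb'))
for d in(a,b):print(-np.array(d['R']).T@np.array(d['t']))
s=telemetry.sense();print(s['clock'],s['eef_pos'],s['tcp_rot'])
i=np.hstack([cv2.imread('pics/top0.png')]);cv2.imwrite('pics/top0b.png',cv2.resize(i,(800,600),interpolation=2))
E
```

```text
[ 375.98916598   17.25863038 1038.56153619]
[1242.83568132 -261.8096591   570.62538049]
0.1 [274.90887269 560.78953336 230.60076582] [-3.14028150e+00 -2.09512148e-06  2.68578775e+00]
```

View pics/top0b.png

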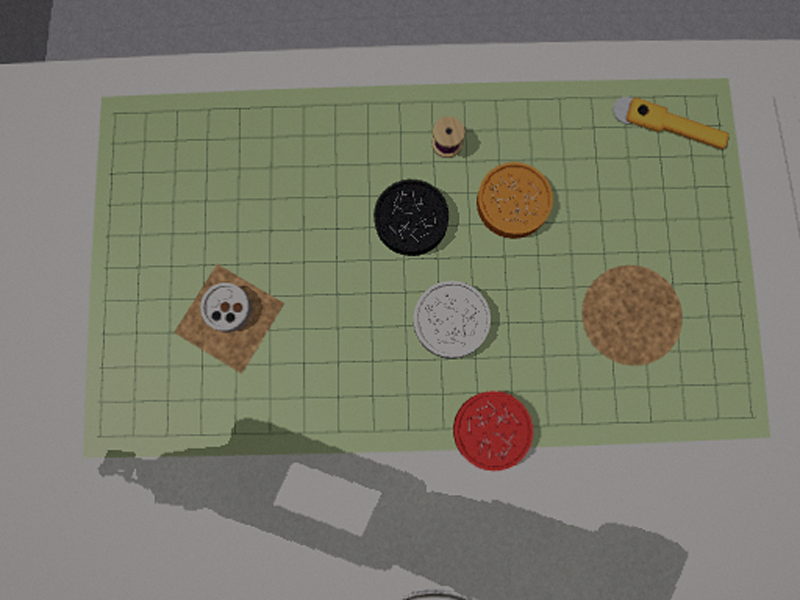

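View pics/scene0.png

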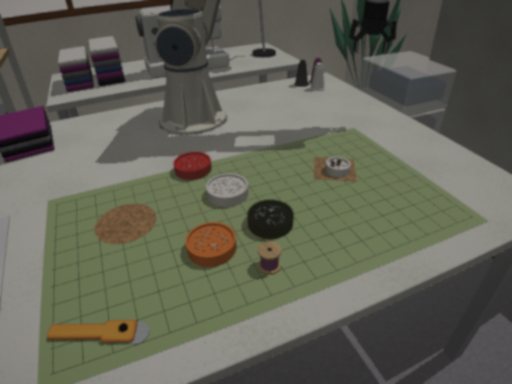

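Candidates in the top picture (800x600 view): white pin dish (452,319), black (412,217), orange (515,200), red (494,430), small white button dish (225,307), which stands on the square pad. The large white one at (452,319) is the target object. The round pad is at (632,315), and the spool at (448,135).

```bash
cat > m.py <<'E'
from h import *
def dish(d,guess,z=32,R=55):
    # white blob centre (rim) near guess px
    im=d['color'].astype(int); m=((im.min(2)>125)&(im.max(2)-im.min(2)<25)).astype(np.uint8)
    k=np.zeros_like(m);cv2.circle(k,tuple(int(v) for v in guess),34,1,-1)
    m=m*k
    c=max(cv2.findContours(m,cv2.RETR_EXTERNAL,cv2.CHAIN_APPROX_NONE)[0],key=cv2.contourArea)
    return cv2.minEnclosingCircle(cv2.convexHull(c))
E
python3 - <<'E'
from m import *
import pickle
a,b=pickle.load(open('c.pkl','rb'))
s=.64
for n,u,z in [('white',(452,317.5),32),('black',(412,215),32),('orange',(515,199),32),('red',(494,429),32),('pad',(632.5,315),0),('padL',(583,315),0),('padR',(682,315),0),('button',(225,306),28),('spool',(449,130),50),('whL',(414,317),32),('whR',(491,317),32)]:
    print(n,ray(a,(u[0]*s,u[1]*s),z).round(1))
c,rad=dish(a,(452*s,318*s));print(c,rad,ray(a,c,32).round(1))
print('scene',ray(b,(227,187),32).round(1),ray(b,(126,223),0).round(1))
i=cv2.imread('pics/top0.png')[150:260,250:450]
cv2.imwrite('pics/crop.png',cv2.resize(i,None,fx=4,fy=4,interpolation=2))
E
```

```text
white [505.4 -43.6  32. ]
black [657.7   8.7  32. ]
orange [ 677.6 -143.    32. ]
red [347.9 -95.9  32. ]
pad [ 505.1 -312.2    0. ]
padL [ 507.4 -238.5    0. ]
padR [ 502.7 -386.5    0. ]
button [531.9 282.1  28. ]
spool [780.4 -49.3  50. ]
whL [507.7  10.4  32. ]
whR [504.5 -99.1  32. ]
(288.89361572265625, 203.51063537597656) 24.520946502685547 [504.8 -42.7  32. ]
scene [516.4 -44.5  32. ] [ 510.4 -308.9    0. ]
```

View pics/crop.png

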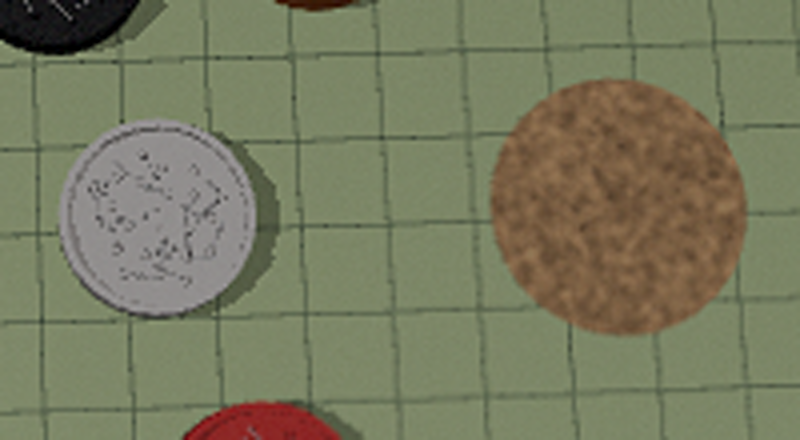

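The crop confirms the choice: the white dish of pins is centred at crop (158,218), giving world (505,-43), with a measured width of 110 mm. The pad at crop (619,207) gives (505,-312) and 148 mm across. I will push along -y with the fingers half open as a two-point cradle.

>>> {"method": "play_rows", "body": {
  "dp": [
    [-0.8,-0.65,0],
    [-1.6,-1.3,0],
    [-2.4,-1.94,0],
    [-3.2,-2.58,0],
    [-4.0,-3.23,0]
  ],
  "rot": [
    [0,0,1],
    [0,0,2],
    [0,0,3],
    [0,0,4],
    [0,0,5]
  ],
  "fingers": 0.5
}}

```text
clock: 0.52
eef_pos: [362.1, 372.9, 231.0]
tcp_rot: [-3.141, 0.0, 2.158]
contact_force: [1.3, 0.5, 0.3]
opening: 0.501
grasp_force: 0.0
```

>>> {"method": "play_rows", "body": {
  "dp": [
    [-0.94,-0.15,0],
    [-1.88,-0.3,0],
    [-2.81,-0.45,0],
    [-3.75,-0.6,0],
    [-4.68,-0.75,0]
  ],
  "rot": [
    [0,0,1.13],
    [0,0,2.26],
    [0,0,3.4],
    [0,0,4.5],
    [0,0,5.65]
  ]
}}

```text
clock: 0.93
eef_pos: [441.6, 200.7, 231.2]
tcp_rot: [-3.142, 0.0, 1.565]
contact_force: [0.5, 0.7, -0.0]
opening: 0.507
grasp_force: 0.0
```

>>> {"method": "play_rows", "body": {
  "dp": [
    [-0.85,0.4,0],
    [-1.7,0.8,0],
    [-2.55,1.2,0],
    [-3.4,1.6,0],
    [-3.4,1.6,0]
  ],
  "rot": [
    [0,0,0],
    [0,0,0],
    [0,0,0],
    [0,0,0],
    [0,0,0]
  ]
}}

```text
clock: 1.35
eef_pos: [507.5, 61.6, 231.3]
tcp_rot: [3.14, 0.002, 1.567]
contact_force: [0.2, 0.5, 0.5]
opening: 0.502
grasp_force: 0.0
```

>>> {"method": "play_rows", "body": {
  "dp": [
    [0,0,0.9],
    [0,0,1.8],
    [0,0,2.7],
    [0,0,3.6],
    [0,0,4.3]
  ],
  "rot": [
    [0,0,0],
    [0,0,0],
    [0,0,0],
    [0,0,0],
    [0,0,0]
  ]
}}

```text
clock: 1.77
eef_pos: [504.0, 66.6, 56.8]
tcp_rot: [-3.14, 0.0, 1.57]
contact_force: [0.1, -0.9, -0.0]
opening: 0.5
grasp_force: 0.0
```

>>> {"method": "play_rows", "body": {
  "dp": [
    [0,0,0.4],
    [0,0,0.8],
    [0,0,1.1],
    [0,0,1.25],
    [0,0,1.25]
  ],
  "rot": [
    [0,0,0],
    [0,0,0],
    [0,0,0],
    [0,0,0],
    [0,0,0]
  ]
}}

```text
clock: 2.18
eef_pos: [504.2, 66.6, 8.0]
tcp_rot: [-3.139, 0.0, 1.571]
contact_force: [-0.9, 0.6, -0.0]
opening: 0.502
grasp_force: 0.0
```

```bash
python3 - <<'E'
from m import *
d=shot('top','t1')
c,rad=dish(d,(289,204));print(c,rad,ray(d,c,32))
i=cv2.imread('pics/t1.png')[130:270,180:450]
cv2.imwrite('pics/t1c.png',cv2.resize(i,None,fx=2.9,fy=2.9,interpolation=2))
i=shot('scene','s1')['color'][120:280,80:380,::-1]
cv2.imwrite('pics/s1c.png',cv2.resize(i,None,fx=2.6,fy=2.6,interpolation=2))
print(telemetry.sense()['qpos'])
E
```

```text
(284.52630615234375, 204.0) 28.543928146362305 [503.94651062 -32.97412505  32.        ]
[1.28347158e-01 5.05330787e-01 2.02721092e+00 1.91701903e-05
 6.09169324e-01 1.28473334e-01]
```

View pics/s1c.png

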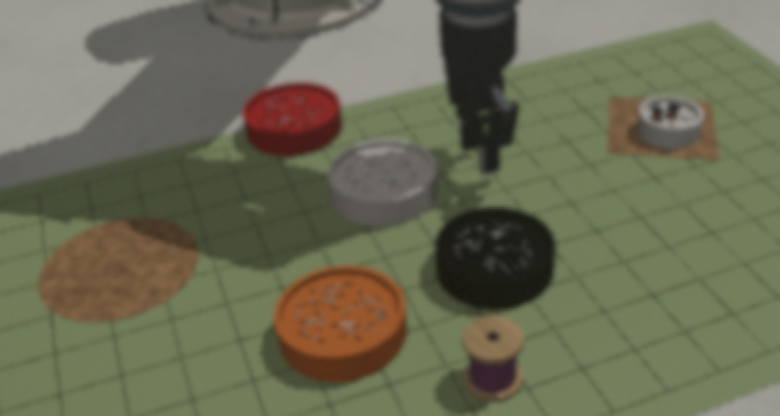

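The scene crop shows the gripper with its fingers at (487,165), down just left of the dish (383,180), and nothing in the way. Next I push.

>>> {"method": "play_rows", "body": {
  "dp": [
    [-0.25,0,0],
    [-0.5,0,0],
    [-0.7,0,0],
    [-0.9,0,0],
    [-1.05,0,0]
  ],
  "rot": [
    [0,0,0],
    [0,0,0],
    [0,0,0],
    [0,0,0],
    [0,0,0]
  ]
}}

```text
clock: 2.7
eef_pos: [505.5, 23.3, 9.7]
tcp_rot: [3.141, 0.0, 1.57]
contact_force: [-0.3, -0.4, 0.2]
opening: 0.501
grasp_force: 0.0
```

>>> {"method": "play_rows", "body": {
  "dp": [
    [-0.15,0,0],
    [-0.3,0,0],
    [-0.45,0,0],
    [-0.6,0,0],
    [-0.75,0,0]
  ],
  "rot": [
    [0,0,0],
    [0,0,0],
    [0,0,0],
    [0,0,0],
    [0,0,0]
  ]
}}

```text
clock: 3.12
eef_pos: [505.5, -5.7, 9.4]
tcp_rot: [3.141, -0.0, 1.571]
contact_force: [-0.1, 4.3, 3.5]
opening: 0.5
grasp_force: 2.2
```

>>> {"method": "play_rows", "body": {
  "dp": [
    [-0.15,0,0],
    [-0.3,0,0],
    [-0.45,0,0],
    [-0.6,0,0],
    [-0.75,0,0]
  ],
  "rot": [
    [0,0,0],
    [0,0,0],
    [0,0,0],
    [0,0,0],
    [0,0,0]
  ]
}}

```text
clock: 3.53
eef_pos: [505.4, -35.8, 9.4]
tcp_rot: [3.142, -0.0, 1.571]
contact_force: [-0.2, 4.7, 4.3]
opening: 0.502
grasp_force: 2.6
```

```bash
python3 - <<'E'
from m import *
d=shot('top','t2')
i=cv2.imread('pics/t2.png')[130:270,180:450]
cv2.imwrite('pics/t2c.png',cv2.resize(i,None,fx=2.9,fy=2.9,interpolation=2))
E
```

```text
(no output)
```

View pics/t2c.png

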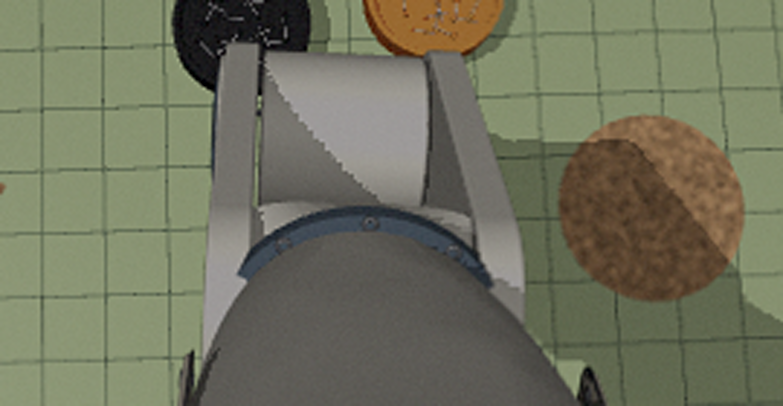

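The top view is blocked by the arm, so I check the dish is flat in the scene view.

```bash
python3 - <<'E'
from m import *
i=shot('scene','s2')['color'][130:250,100:300,::-1]
cv2.imwrite('pics/s2c.png',cv2.resize(i,None,fx=4,fy=4,interpolation=2))
s=telemetry.sense();print(s['eef_pos'],s['contact_force'],s['wrist_torque'])
E
```

```text
[505.22875054 -36.40350568   9.23016423] [ 0.54507487 -0.67270642 -0.14068415] [-0.0131452   0.03216421 -0.01497329]
```

View pics/s2c.png

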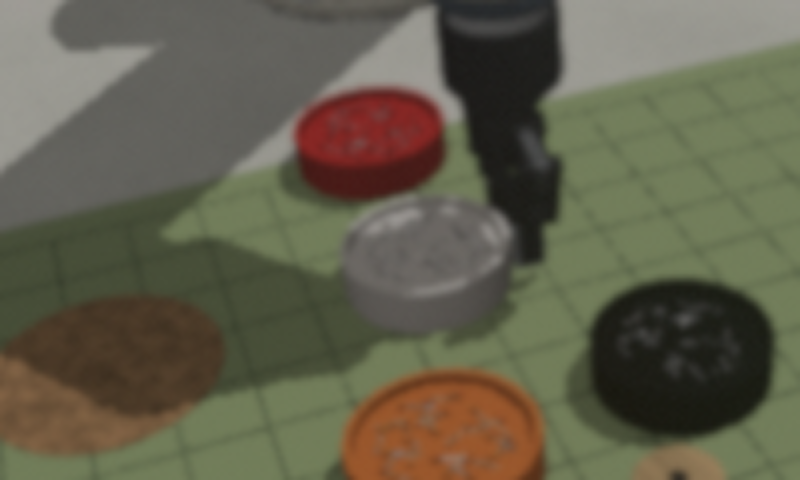

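The dish at crop (430,260) looks flat, with the fingers behind it at (530,230), and the forces are small. I keep pushing.

>>> {"method": "play_rows", "body": {
  "dp": [
    [-0.15,0,0],
    [-0.3,0,0],
    [-0.45,0,0],
    [-0.6,0,0],
    [-0.75,0,0]
  ],
  "rot": [
    [0,0,0],
    [0,0,0],
    [0,0,0],
    [0,0,0],
    [0,0,0]
  ]
}}

```text
clock: 4.05
eef_pos: [505.1, -66.1, 9.2]
tcp_rot: [-3.141, 0.0, 1.571]
contact_force: [-1.0, 2.5, -0.5]
opening: 0.499
grasp_force: 1.2
```

>>> {"method": "play_rows", "body": {
  "dp": [
    [-0.15,0,0],
    [-0.3,0,0],
    [-0.45,0,0],
    [-0.6,0,0],
    [-0.75,0,0]
  ],
  "rot": [
    [0,0,0],
    [0,0,0],
    [0,0,0],
    [0,0,0],
    [0,0,0]
  ]
}}

```text
clock: 4.47
eef_pos: [505.2, -96.0, 9.2]
tcp_rot: [-3.141, 0.0, 1.571]
contact_force: [-0.2, 2.3, -1.2]
opening: 0.498
grasp_force: 0.9
```

>>> {"method": "play_rows", "body": {
  "dp": [
    [-0.15,0,0],
    [-0.3,0,0],
    [-0.45,0,0],
    [-0.6,0,0],
    [-0.75,0,0]
  ],
  "rot": [
    [0,0,0],
    [0,0,0],
    [0,0,0],
    [0,0,0],
    [0,0,0]
  ]
}}

```text
clock: 4.88
eef_pos: [505.2, -126.0, 9.3]
tcp_rot: [-3.142, 0.0, 1.571]
contact_force: [0.8, 1.3, -1.5]
opening: 0.5
grasp_force: 0.8
```

>>> {"method": "play_rows", "body": {
  "dp": [
    [-0.15,0,0],
    [-0.3,0,0],
    [-0.45,0,0],
    [-0.6,0,0],
    [-0.75,0,0]
  ],
  "rot": [
    [0,0,0],
    [0,0,0],
    [0,0,0],
    [0,0,0],
    [0,0,0]
  ]
}}

```text
clock: 5.3
eef_pos: [505.3, -156.0, 9.3]
tcp_rot: [-3.142, 0.0, 1.571]
contact_force: [-0.6, 2.4, -2.0]
opening: 0.503
grasp_force: 0.8
```

>>> {"method": "play_rows", "body": {
  "dp": [
    [-0.15,0,0],
    [-0.3,0,0],
    [-0.45,0,0],
    [-0.6,0,0],
    [-0.75,0,0]
  ],
  "rot": [
    [0,0,0],
    [0,0,0],
    [0,0,0],
    [0,0,0],
    [0,0,0]
  ]
}}

```text
clock: 5.72
eef_pos: [505.3, -186.0, 9.3]
tcp_rot: [-3.142, 0.0, 1.571]
contact_force: [0.2, 1.9, -1.5]
opening: 0.502
grasp_force: 0.8
```

>>> {"method": "play_rows", "body": {
  "dp": [
    [-0.15,0,0],
    [-0.3,0,0],
    [-0.45,0,0],
    [-0.6,0,0],
    [-0.75,0,0]
  ],
  "rot": [
    [0,0,0],
    [0,0,0],
    [0,0,0],
    [0,0,0],
    [0,0,0]
  ]
}}

```text
clock: 6.13
eef_pos: [505.2, -216.0, 9.3]
tcp_rot: [-3.142, -0.0, 1.57]
contact_force: [-0.2, 1.4, -1.5]
opening: 0.502
grasp_force: 0.8
```

```bash
python3 - <<'E'
from m import *
i=shot('scene','s3')['color'][150:270,60:260,::-1]
cv2.imwrite('pics/s3c.png',cv2.resize(i,None,fx=4,fy=4,interpolation=2))
s=telemetry.sense();print(s['eef_pos'],s['contact_force'])
E
```

```text
[ 505.48287323 -216.93475363    9.38217401] [-0.66615571 -1.32046676 -0.04798981]
```

View pics/s3c.png

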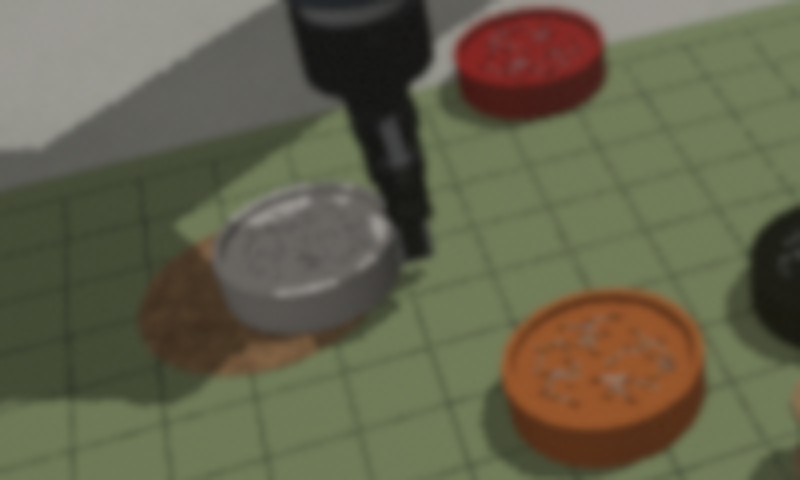

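```bash
python3 - <<'E'
from m import *
import pickle
a,b=pickle.load(open('c.pkl','rb'))
print(ray(b,(60+308/4,150+241/4),32))
for c in [(505,-279),(505,-285)]:
  t=np.linspace(0,2*np.pi,60);p=proj(b,np.c_[c[0]+55*np.cos(t),c[1]+55*np.sin(t),32+0*t]); q=(p-[60,150])*4;print(q.min(0),q.max(0))
E
```

```text
[ 514.32139609 -275.40780767   32.        ]
[207.61941586 179.55095242] [390.81801367 293.66427738]
[197.50060486 181.94148883] [381.11306405 296.51342073]
```

The dish at crop (308,241) is at y of about -276, so about 35 mm remain.

>>> {"method": "play_rows", "body": {
  "dp": [
    [-0.2,0,0],
    [-0.4,0,0],
    [-0.6,0,0],
    [-0.75,0,0],
    [-0.85,0,0]
  ],
  "rot": [
    [0,0,0],
    [0,0,0],
    [0,0,0],
    [0,0,0],
    [0,0,0]
  ]
}}

```text
clock: 6.6
eef_pos: [505.3, -250.3, 9.3]
tcp_rot: [3.141, 0.0, 1.57]
contact_force: [0.6, 3.7, 2.0]
opening: 0.501
grasp_force: 1.5
```

>>> {"method": "play_rows", "body": {
  "dp": [
    [0.1,0,0],
    [0.3,0,0],
    [0.6,0,0],
    [1.0,0,0],
    [1.4,0,0]
  ],
  "rot": [
    [0,0,0],
    [0,0,0],
    [0,0,0],
    [0,0,0],
    [0,0,0]
  ]
}}

```text
clock: 7.02
eef_pos: [505.0, -191.8, 9.3]
tcp_rot: [-3.142, -0.0, 1.571]
contact_force: [0.1, 0.1, -0.3]
opening: 0.498
grasp_force: 0.0
```

>>> {"method": "play_rows", "body": {
  "dp": [
    [0,0,-0.8],
    [0,0,-1.7],
    [0,0,-2.6],
    [0,0,-3.5],
    [0,0,-4.4]
  ],
  "rot": [
    [0,0,0],
    [0,0,0],
    [0,0,0],
    [0,0,0],
    [0,0,0]
  ]
}}

```text
clock: 7.43
eef_pos: [504.8, -191.8, 186.9]
tcp_rot: [-3.141, -0.0, 1.572]
contact_force: [0.7, 0.6, 0.1]
opening: 0.502
grasp_force: 0.0
```

>>> {"method": "play_rows", "body": {
  "dp": [
    [0.9,0,0],
    [1.8,0,0],
    [2.7,0,0],
    [3.6,0,0],
    [4.5,0,0]
  ],
  "rot": [
    [0,0,0],
    [0,0,0],
    [0,0,0],
    [0,0,0],
    [0,0,0]
  ]
}}

```text
clock: 7.85
eef_pos: [504.3, -10.7, 185.4]
tcp_rot: [3.141, -0.0, 1.571]
contact_force: [0.6, 0.5, 0.5]
opening: 0.504
grasp_force: 0.0
```

>>> {"method": "play_rows", "body": {
  "dp": [
    [0.9,0,0],
    [1.8,0,0],
    [2.7,0,0],
    [2.9,0,0],
    [2.9,0,0]
  ],
  "rot": [
    [0,0,0],
    [0,0,0],
    [0,0,0],
    [0,0,0],
    [0,0,0]
  ]
}}

```text
clock: 8.27
eef_pos: [504.5, 105.7, 185.1]
tcp_rot: [-3.141, -0.0, 1.575]
contact_force: [0.0, -0.2, -0.2]
opening: 0.501
grasp_force: 0.0
```

```bash
python3 - <<'E'
from m import *
d=shot('top','t4')
t=np.linspace(0,2*np.pi,40)
i=cv2.imread('pics/t4.png')
cv2.imwrite('pics/t4c.png',cv2.resize(i,(800,600),interpolation=2))
E
```

```text
(no output)
```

View pics/t4c.png

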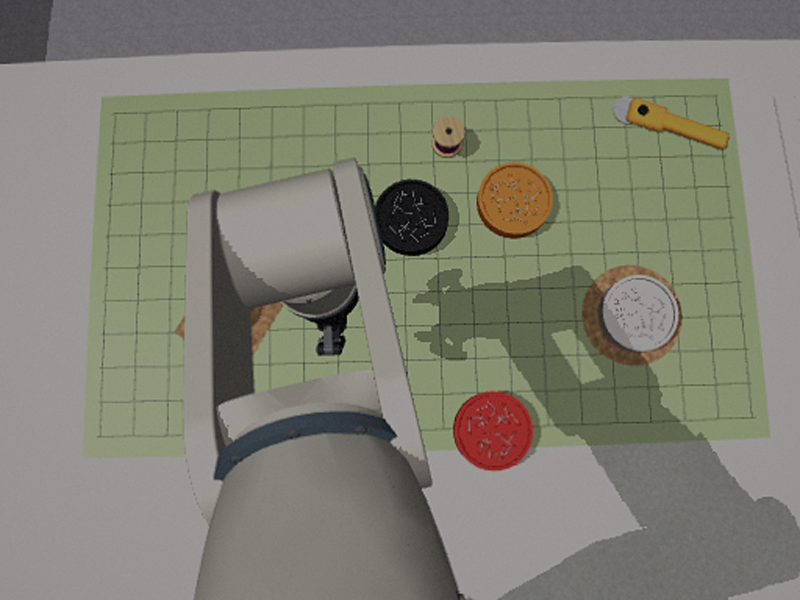

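```bash
python3 - <<'E'
from m import *
d=shot('top','t5')
for x,y in [(640.5,313),(602,313),(679,313)]: print(ray(d,(x*.64,y*.64),32).round(1))
c,rr=dish(d,(410,200));print(c,rr,ray(d,c,32).round(1))
s=telemetry.sense();print(s['qvel'],s['contact_force'])
E
```

```text
[ 503.6 -313.8   32. ]
[ 505.3 -258.2   32. ]
[ 501.8 -369.9   32. ]
(409.15216064453125, 200.1521759033203) 24.625164031982422 [ 504.  -312.1   32. ]
[-0.03475909 -0.00132815 -0.00109767 -0.00116642  0.00208891 -0.00445188] [-0.39805355 -0.25339583  0.72493911]
```

The dish's top rim is at (640,313) in the picture, which puts its centre at (504,-312.5). The pad centre is (505,-312), so the dish is about 1 mm off with 20 mm to spare. The spool and the look-alikes have not moved, and the gripper never went near the button dish.

```bash
python3 -c "
from rig import r
print(r.sign_off())"
```

```text
the job is handed in; nothing more can be done
None
```

The pin dish was pushed flat onto the round cork pad, about 1 mm from its centre; the spool did not move, the button dish was hidden by the arm in the last picture but the gripper never came near it, and the job is handed in.

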